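Reset the flip-stop fence from the short to the long cut

ROBOT

A 7-joint arm with a two-finger parallel gripper is mounted at the origin on a cart in front of the work surface, level with it; the furniture and walls round the work are solid. World frame = base frame: x ahead of the robot, y to its left, z up, the work surface at z = 0. Lengths are in m, angles in degrees, forces in N, time in s.
With the tool pointing down it reaches from about 0.425 to 1.025 m from the base axis. Payload 3.6 kg.
Tool frame: the origin (TCP) lies on the centre line of the jaws, within the pads' length; the fingertips stand ctrl.nose_length ahead of it and the grasp point (between the pads) lies 3 mm ahead of it (ctrl.nose_length is the distance from the TCP to the fingertips, in m); z points along the fingers, y is the line along which they close (so a half turn about z gives the same grasp; the last joint's range is limited). The gripper opens to 85 mm and grips with 20 to 120 N. Pads are 22 mm wide; open, the fingers measure 114 mm over their backs; the gripper's body (76 mm by 85 mm) begins 54 mm behind the grasp point. The pads swing forward as they close: fully open they stand 13 mm farther back than shut.
Start: joints at [67.58, 33.873, 2.773, 92.16, -1.908, 54.013, -1.931], TCP at [0.213, -0.693, 0.253] pointing down, gripper open.
Joint ranges: [-153.93, 153.93], [-27.13, 128.08], [-72.61, 78.16], [10.71, 143.7], [-87.88, 267.88], [4.46, 118.87], [-176.78, 176.78]. Speed limits (degrees/s): [147.25, 147.25, 180, 180, 180, 180, 180].

INTERFACE

Orientations are given as [roll, pitch, yaw] about the fixed x, y, z axes, in that order (R = Rz(yaw) Ry(pitch) Rx(roll)).
In Python, from plant import ctrl, optics, job gives the robot as it stands.
- The arm moves only by the tool send_rows, never from a script. Its argument "moves" is a list of rows, each an object of numbers: "dx", "dy", "dz": the shift along the world's x, y, z in mm; "roll": the turn about the world's z in degrees. A call has 1 to 20 rows; each row shifts and turns the commanded pose from where the row before left it; what a row does not reach is not made up. A row lasts 1/8 s, in which the tool goes at most 62.5 mm and 10.7 degrees, less where a joint would pass 70% of its speed; a pose out of reach is approached as far as the arm can. A call with a gripper value outside its range is refused whole. "gripper" is the opening, from 0 (shut) to 1 (fully open), set as the call begins (left out, the last holds). The fingers move at their own pace and stop on an object; "grip_force" is the grip in N (left out, the last holds). Time passes only in rows, so rows that do not move let the fingers close. It gives the time, the measured TCP pose, the force, the opening and the grip force at its end, in the units of the state.
- ctrl.state(): the state, without advancing time (a new reading comes with each control period).
- optics.get_image(name): name is "side" or "top" or "wrist"; returns a dict with "image" (400x640x3 uint8, red, green, blue), "z_map" (400x640 float32, m along the optical axis (not along the pixel's ray), 0 where there is no reading), "mtx" (3x3 intrinsics, pixels), "dist" ([k1, k2, p1, p2, k3] as OpenCV has them; the pictures are not rectified), "position" and "rotation" of the camera in the world; the wrist camera has in their place "tool_from_camera" (4x4, takes a point from camera to tool coordinates, whose origin is the TCP and whose axes are the flange's). Camera axes: x right, y down, z forward; pixel columns grow to the right and rows downward; lengths in m; the calibration is good to about 2 mm. A picture is of the moment at which its call begins: read the wrist's pose just before it.
- job.finish_job(): hands the job in; it is judged then, once.
The state is a dict: "time": time; "q": joint angles; "joint_vel": joint speeds; "tau": joint torques, N m; "ee_pos": TCP position; "tcp_rot": TCP orientation; "force": force on the tool from outside, world axes, zero at the start; "ft_torque": the same for the moment, N m; "gripper_width": finger opening in m; "grasp_force": force on a finger pad.
Only numpy, scipy, OpenCV 4.12 (cv2) and the standard library are available. Lean on these libraries where they do the work, as an engineer would, in place of code of your own. Each camera call takes 0.05 s, during which the arm holds its last target. There are 200 camera calls.

TASK

The saw fence on the bench has two flip stops; set it up for the long cut. Push the stop that is down (the one nearer the angle iron) up and back out of the way, and tip the other one down in front of the fence; then slide the angle iron along the board until its end butts against the lowered stop and its upright leg is flush with the fence along its whole length. Only push, gently: do not pinch, lift or tip the angle iron, and leave the oil can, the tin of scribers and the try square where they are.

Things in the scene. Friction and masses are not known exactly. Their poses are not given: they have to be found in the camera images.
- cut_board: Fixed cut-off board, wood, 140 (x) x 380 (y) x 18 mm, aluminium fence along its far edge. Origin: centre of its underside, on the bench; x away from the robot, square to the fence; y left along the fence. Board top z = 18 mm; fence front face x = +36 mm, fence 30 mm thick, top z = 60 mm. A saw cut crosses it at y = -15 mm. Smooth: friction with the steel about 0.2.
- short_stop (a joint): Hinge of the flip stop nearer the angle iron (the right one), axis along the fence. 0 = down: the nose hangs in front of the fence and blocks the way; 2.3 rad = flipped up and back. Gravity holds it at either end (about 0.03 N m); over centre at about 1.25 rad it falls on by itself, damped, in about a second. Starts at 0.
- long_stop (a joint): Hinge of the other, equal flip stop (the left one), same values. It starts flipped up and back (about 2.3). Some 100 mm to its left stands the tall blue lever press (its lever up to 0.46 m high): keep the hand clear of it.
- short_stop_pivot (a point): Middle of the short stop's hinge pin, 12 mm above the fence's top, 15 mm behind its front face; axes as the board's. The arm is 14 mm wide; its right face, 7 mm to the right of here, is what work butts against. A locking knob stands 26 mm to the left, up to 13 mm above the pin. The stops do not slide; they stand 55 to 105 mm apart, at other places each time.
- short_stop_ball (a point): Centre of the short stop's black lever ball, 18 mm across; moves with the flip arm. The straight steel lever, 8 mm thick, runs to it from the pin, 56 mm. Arm down: ball 28 mm in front of (-x) and 48 mm above the pin. Arm flipped: lever points away from the robot, ball 55 mm behind and 12 mm below the pin. Pushing the lever or ball away from the robot flips the arm up and back.
- short_stop_nose (a point): Middle of the short stop's nose, a steel block 14 mm wide along the fence; moves with the flip arm, 26 mm from the pin. Down: the nose hangs 15.5 to 32 mm in front of the pin and 28 mm below it, 26 mm over the board. Flipped: it stands over the pin, up to 43 mm above it. Pushing the standing nose from behind, towards the robot, tips it down.
- long_stop_pivot (a point): The same point of the long stop: middle of its hinge pin; the face that work butts against when it is down lies 7 mm to the right of here.
- long_stop_ball (a point): Centre of the long stop's black lever ball; as for the short stop.
- long_stop_nose (a point): Middle of the long stop's nose; as for the short stop. It starts standing over the pin.
- angle_iron: The work: loose grey steel angle, 150 mm long, legs 40 x 40 x 4 mm, 0.25 to 0.42 kg, lying on the board in front of the fence, right of the short stop, 5 to 45 mm off the fence, a little turned. Origin: centre of the underside of its flat leg; y along its length, x across towards the fence; upright leg at x = +16 to +20 mm, its back to the fence, 40 mm high.
- angle_head (a point): Point at the left end of the angle iron, on the back of its upright leg, 20 mm above the board (75 mm from the middle). This end must butt against the lowered stop.
- angle_tail (a point): The same point at the right end of the angle iron.
- oil_can: Bystander: green oil can with a thin spout, 68 mm across, 176 mm tall, behind the fence. Origin: centre of its underside.
- scriber_tin: Bystander: yellowish round tin with scribers, 69 mm across, 128 mm tall, behind the fence. Origin: centre of its underside.
- try_square: Bystander: try square lying flat, 95 x 166 mm, on the right behind the red tool box. Origin: centre of its underside.

How it is judged:
By the outcome, as a careful person would: the job done as asked, in the order asked, and still so for the second after the job is handed in, with the robot touching nothing.
It also fails if it takes over 64 s, if anything falls off the work surface, if the arm or the gripper's body presses on something with over 40 N, if the wrist force passes 120 N, or if a joint passes its speed limit or range.

## Working session

There is one attempt and no reset: what is moved stays moved. The work goes in short steps, Python scripts to look and compute and a tool call to move; the robot and the scene stay as the last step left them, time stands still between calls to the robot, and variables do not carry over. Pictures are saved under pics/ and viewed, at most 10 in all, crops included, and the job is handed in when it is done.

Besides the shell and the picture viewer there is one more tool, called after ">>>" as name(argument=value, ...) on one line, values as JSON. send_rows: Moves the arm, as the interface text tells. Its arguments: {"type":"object","properties":{"moves":{"type":"array"},"gripper":{"type":"number"},"grip_force":{"type":"number"}},"required":["moves"]}

```bash
mkdir -p pics; cat > h.py <<'E'
import numpy as np, cv2
from plant import ctrl, optics, job
from scipy.spatial.transform import Rotation as Ro
def grab(n):
    s=ctrl.state(); d=optics.get_image(n)
    if 'position' in d:
        T=np.eye(4); r=np.array(d['rotation']); T[:3,:3]=r if r.shape==(3,3) else Ro.from_euler('xyz',r,degrees=True).as_matrix(); T[:3,3]=d['position']
    else:
        W=np.eye(4); r=np.array(s['tcp_rot']); W[:3,:3]=r if r.shape==(3,3) else Ro.from_euler('xyz',r,degrees=True).as_matrix(); W[:3,3]=s['ee_pos']
        T=W@np.array(d['tool_from_camera'])
    d['T']=T; return d
def cloud(d):
    z=d['z_map']; h,w=z.shape
    uv=np.stack(np.meshgrid(np.arange(w),np.arange(h)),-1).reshape(-1,1,2).astype(np.float64)
    n=cv2.undistortPoints(uv,np.array(d['mtx']),np.array(d['dist'])).reshape(h,w,2)
    P=np.concatenate([n*z[...,None],z[...,None]],-1)
    P=P@d['T'][:3,:3].T+d['T'][:3,3]; P[z==0]=np.nan; return P
def ray(d,u,v,z):
    n=cv2.undistortPoints(np.array([[[u,v]]],float),np.array(d['mtx']),np.array(d['dist'])).ravel()
    r=d['T'][:3,:3]@[n[0],n[1],1]; o=d['T'][:3,3]; return o+r*(z-o[2])/r[2]
def proj(d,P):
    R=d['T'][:3,:3]; t=-R.T@d['T'][:3,3]
    return cv2.projectPoints(np.atleast_2d(np.array(P,float)),cv2.Rodrigues(R.T)[0],t,np.array(d['mtx']),np.array(d['dist']))[0].reshape(-1,2)
def save(d,f): cv2.imwrite('pics/'+f,d['image'][...,::-1])
E
python3 - <<'E'
from h import *
print(ctrl.state(), ctrl.nose_length)
for n in('side','top'):
    d=grab(n); save(d,n+'0.png'); print(n,d['T'].round(3).tolist(),d['mtx'])
    import pickle; pickle.dump(d,open(n+'0.pkl','wb'))
E
```

```text
{'time': 0.0, 'q': array([67.58037781, 33.92619107,  2.76532197, 92.23615353, -1.90815465,
       54.01320428, -1.92964309]), 'joint_vel': array([ 0.00951612, -0.05727927,  0.12167697, -0.08054401, -0.08335344,
        0.03277949,  0.0164072 ]), 'tau': array([ 8.23904629e-04, -5.48700464e+01,  1.54681720e+00, -1.98130435e+01,
        9.36999335e-03,  8.80943961e-03, -9.18466753e-06]), 'ee_pos': array([ 0.21252748, -0.6923335 ,  0.25213579]), 'tcp_rot': array([-1.79870654e+02,  5.98895468e-03,  1.70698953e+01]), 'force': array([ 0.06939766,  0.43469434, -0.5014741 ]), 'ft_torque': array([-0.00098062,  0.01913544, -0.01425803]), 'grasp_force': 0.0, 'gripper_width': 0.08556930807394948} 0.022
side [[-0.865, -0.298, 0.404, 0.241], [-0.502, 0.485, -0.716, 0.556], [0.017, -0.822, -0.569, 0.584], [0.0, 0.0, 0.0, 1.0]] [[418.07627291   0.         322.32612392]
 [  0.         418.07627291 198.35417375]
 [  0.           0.           1.        ]]
top [[-0.004, -0.991, 0.137, 0.474], [-1.0, 0.008, 0.027, -0.059], [-0.028, -0.137, -0.99, 0.932], [0.0, 0.0, 0.0, 1.0]] [[400.25011047   0.         312.82471463]
 [  0.         400.25011047 196.46556455]
 [  0.           0.           1.        ]]
```

View pics/top0.png

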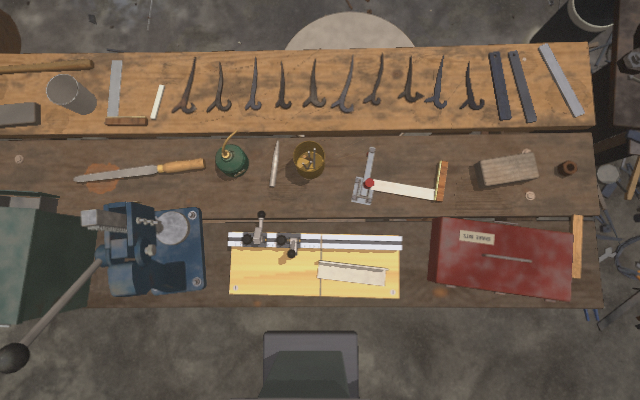

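View pics/side0.png

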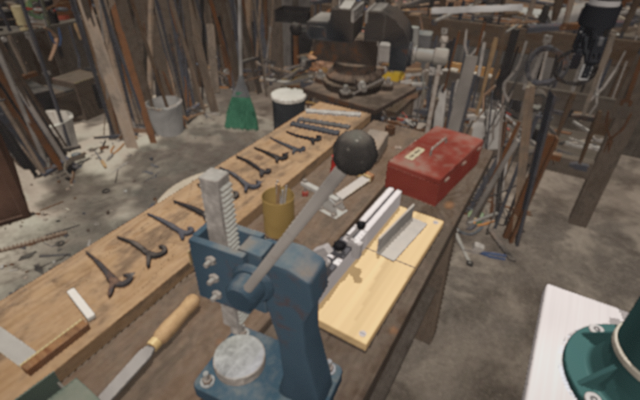

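```bash
python3 - <<'E'
from h import *; import pickle
d=pickle.load(open('top0.pkl','rb')); P=cloud(d); im=d['image']
c=im[215:310,215:415]; cv2.imwrite('pics/c0.png',cv2.resize(c,None,fx=4,fy=4,interpolation=cv2.INTER_CUBIC)[...,::-1])
hsv=cv2.cvtColor(im,cv2.COLOR_RGB2HSV)
# board yellow mask
m=((hsv[...,0]>12)&(hsv[...,0]<32)&(hsv[...,1]>70)&(hsv[...,2]>170)).astype(np.uint8); m[:225]=0;m[305:]=0;m[:,:215]=0;m[:,415:]=0
m=cv2.morphologyEx(m,cv2.MORPH_OPEN,np.ones((3,3)))
X=P[m>0]; print(m.sum(), np.nanmedian(X,0))
(cx,cy)=np.nonzero(m)
print('bounds', cx.min(),cx.max(),cy.min(),cy.max())
for (u,v) in [(230,293),(398,297),(230,252),(399,251)]: print(u,v,ray(d,u,v,.018).round(4),P[v,u].round(4))
# dark balls
g=im.max(2)<70
g[:205]=0;g[262:]=0;g[:,:235]=0;g[:,310:]=0
n,l,s,ce=cv2.connectedComponentsWithStats(g.astype(np.uint8))
for i in range(1,n):
    if s[i,4]>6: print(s[i],ce[i].round(1),np.nanmedian(P[l==i],0).round(4),np.nanmin(P[l==i],0).round(3),np.nanmax(P[l==i],0).round(3))
E
```

```text
6555 [ 0.42994303 -0.00910356  0.01823047]
bounds 247 297 229 398
230 293 [0.3842 0.1522 0.018 ] [0.3839 0.1529 0.0151]
398 297 [ 0.3751 -0.2213  0.018 ] [ 0.3753 -0.2209  0.0199]
230 252 [0.4749 0.1546 0.018 ] [ 0.4749  0.1592 -0.0013]
399 251 [ 0.4755 -0.2271  0.018 ] [ 0.4755 -0.2272  0.0172]
[258 211  52   9 111] [274.7 216.6] [ 0.5534  0.0694 -0.0047] [ 0.55  -0.024 -0.037] [0.563 0.084 0.075]
[235 218  23   2  42] [246.8 218.5] [ 0.5534  0.1237 -0.02  ] [ 0.553  0.098 -0.029] [ 0.554  0.154 -0.002]
[235 222  11   1  11] [240. 222.] [ 0.5445  0.1378 -0.0037] [ 0.544  0.126 -0.007] [ 0.545  0.15  -0.002]
[241 234  12  11  86] [246.9 239. ] [0.5019 0.1042 0.0841] [0.491 0.095 0.064] [0.513 0.117 0.088]
[276 235  11  11  79] [280.9 239.8] [0.4994 0.0317 0.0845] [0.489 0.022 0.063] [0.511 0.042 0.088]
[288 250   7   8  46] [291.2 253.4] [0.4712 0.0067 0.1276] [0.464 0.001 0.122] [0.478 0.013 0.132]
```

View pics/c0.png

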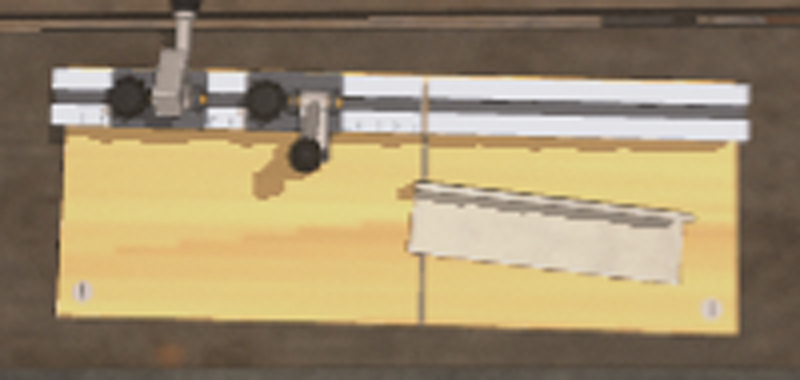

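```bash
python3 - <<'E'
from h import *; import pickle
d=pickle.load(open('top0.pkl','rb')); P=cloud(d); im=d['image']
x,y,z=P[...,0],P[...,1],P[...,2]
def edge(cols,v0,v1,zz,test,first=False):
    pts=[]
    for u in cols:
        vs=[v for v in range(v0,v1) if test(v,u)]
        if vs: pts.append(ray(d,u,(vs[0]-.5 if first else vs[-1]+.5),zz))
    pts=np.array(pts); 
    k=np.ones(len(pts),bool)
    for _ in range(4):
        p=np.polyfit(pts[k,1],pts[k,0],1); r=pts[:,0]-np.polyval(p,pts[:,1]); k=abs(r)<max(.0015,np.median(abs(r)))
    return p,k.sum(),pts
hsv=cv2.cvtColor(im,cv2.COLOR_RGB2HSV)
white=lambda v,u: hsv[v,u,2]>200 and hsv[v,u,1]<35
p,n,pts=edge(range(305,400),232,256,.06,white); print('fence front: slope %.4f x(y=0)=%.4f n=%d'%(p[0],p[1],n),pts[:,1].min(),pts[:,1].max())
p2,n,pts=edge(range(305,400),225,256,.06,white,True); print('fence back',p2,n)
yel=lambda v,u: 12<hsv[v,u,0]<32 and hsv[v,u,1]>60 and hsv[v,u,2]>150
p3,n,pts=edge(range(235,395),260,305,.018,yel); print('board front',p3,n)
# iron
m=(z>.045)&(z<.07)&(x<.475)&(x>.38)&(y<-.03)&(y>-.22)
A=P[m]; print('leg pts',m.sum()); 
c=A[:,:2].mean(0); 
print('leg top y range',A[:,1].min(),A[:,1].max(), np.polyfit(A[:,1],A[:,0],1), np.median(A[:,2]))
iron=((hsv[...,1]<60)&(hsv[...,2]>120)); iron[:256]=0; iron[292:]=0; iron[:,:312]=0; iron[:,392:]=0
iron=cv2.morphologyEx(iron.astype(np.uint8),cv2.MORPH_OPEN,np.ones((2,2)))
cn=max(cv2.findContours(iron,0,2)[0],key=cv2.contourArea); r=cv2.minAreaRect(cn); b=cv2.boxPoints(r); print(b.round(1))
for q in b: print(q, ray(d,*q,.022).round(4), ray(d,*q,.058).round(4))
# standing nose / lever of long, short
for nm,a in (('long',(.055,.095)),('short',(-.012,.022))):
    m=(y>a[0])&(y<a[1])&(z>.08)&(x>.43)&(x<.6); 
    print(nm,m.sum(),P[m].min(0).round(4),P[m].max(0).round(4),np.median(P[m],0).round(4))
    t=m&(z>P[m][:,2].max()-.008); print(' top',np.median(P[t],0).round(4),P[t].min(0).round(4),P[t].max(0).round(4))
# obstacles: press region
m=(y>.13)&(x>.38)&(x<.6)&(z>.05); print('press min y',np.nanmin(y[m]))
for h in(.06,.1,.15,.2,.3): 
  m=(y>.13)&(y<.5)&(x>.35)&(x<.65)&(z>h); print(h, y[m].min() if m.any() else None, z[m].max() if m.any() else None)
E
```

```text
fence front: slope 0.0289 x(y=0)=0.4846 n=93 -0.2194920578539428 -0.017833616128456783
fence back [0.02855788 0.51408164] 94
board front [0.02942679 0.37894723] 157
leg pts 141
leg top y range -0.193163209897869 -0.04785787107687726 [0.11772301 0.46037391] 0.058050902103426116
[[317.8 278.6]
 [319.8 261.1]
 [386.4 268.8]
 [384.4 286.4]]
[317.76077 278.62207] [ 0.4152 -0.0444  0.022 ] [ 0.4175 -0.045   0.058 ]
[319.80765 261.0775 ] [ 0.4537 -0.0492  0.022 ] [ 0.4545 -0.0496  0.058 ]
[386.4177 268.8487] [ 0.4363 -0.1972  0.022 ] [ 0.4378 -0.1918  0.058 ]
[384.37082 286.39325] [ 0.3982 -0.1915  0.022 ] [ 0.4012 -0.1863  0.058 ]
long 135 [0.4928 0.0683 0.0804] [0.5266 0.087  0.1158] [0.5077 0.0785 0.1051]
 top [0.5029 0.0801 0.1108] [0.4948 0.0738 0.1078] [0.5133 0.0869 0.1158]
short 107 [ 0.4643 -0.004   0.0801] [0.5035 0.0154 0.1318] [0.4762 0.0068 0.1241]
 top [0.4722 0.0068 0.1274] [ 0.4643 -0.0008  0.1239] [0.4781 0.0152 0.1318]
press min y 0.13012939623097075
0.06 0.13012939623097075 0.4566923818792127
0.1 0.23578427667564109 0.4566923818792127
0.15 0.23578427667564109 0.4566923818792127
0.2 0.23578427667564109 0.4566923818792127
0.3 0.2701359298064305 0.4566923818792127
```

>>> send_rows(gripper=0, moves=[{"dx": 14, "dy": 43.7, "roll": -2}, {"dx": 14, "dy": 43.7, "roll": -2}, {"dx": 14, "dy": 43.7, "roll": -2}, {"dx": 14, "dy": 43.7, "roll": -2}, {"dx": 14, "dy": 43.7, "roll": -2}, {"dx": 14, "dy": 43.7, "roll": -2}, {"dx": 14, "dy": 43.7, "roll": -2}, {"dx": 14, "dy": 43.7, "roll": -2}, {"dx": 14, "dy": 43.7, "roll": -2.7}, {"dx": 14, "dy": 43.7}, {"dx": 14, "dy": 43.7}, {"dx": 14, "dy": 43.7}, {"dx": 14, "dy": 43.7}, {"dx": 14, "dy": 43.7}, {"dx": 14, "dy": 43.7}, {"dx": 14, "dy": 43.7}, {"dz": -30}, {"dz": -30}, {}, {}])

```text
schema error: expected keys dx, dy, dz, roll
```

>>> send_rows(gripper=0, moves=[{"dx": 14, "dy": 43.7, "dz": 0, "roll": -2}, {"dx": 14, "dy": 43.7, "dz": 0, "roll": -2}, {"dx": 14, "dy": 43.7, "dz": 0, "roll": -2}, {"dx": 14, "dy": 43.7, "dz": 0, "roll": -2}, {"dx": 14, "dy": 43.7, "dz": 0, "roll": -2}, {"dx": 14, "dy": 43.7, "dz": 0, "roll": -2}, {"dx": 14, "dy": 43.7, "dz": 0, "roll": -2}, {"dx": 14, "dy": 43.7, "dz": 0, "roll": -2}, {"dx": 14, "dy": 43.7, "dz": 0, "roll": -2.7}, {"dx": 14, "dy": 43.7, "dz": 0, "roll": 0}, {"dx": 14, "dy": 43.7, "dz": 0, "roll": 0}, {"dx": 14, "dy": 43.7, "dz": 0, "roll": 0}, {"dx": 14, "dy": 43.7, "dz": 0, "roll": 0}, {"dx": 14, "dy": 43.7, "dz": 0, "roll": 0}, {"dx": 14, "dy": 43.7, "dz": 0, "roll": 0}, {"dx": 14, "dy": 43.7, "dz": 0, "roll": 0}, {"dx": 0, "dy": 0, "dz": -30, "roll": 0}, {"dx": 0, "dy": 0, "dz": -30, "roll": 0}, {"dx": 0, "dy": 0, "dz": 0, "roll": 0}, {"dx": 0, "dy": 0, "dz": 0, "roll": 0}])

```text
time: 2.6
ee_pos: [0.4371, 0.006, 0.1938]
tcp_rot: [-180.0, -0.0, -1.7]
force: [0.2, -0.0, 0.4]
gripper_width: 0.0001
grasp_force: 0.0
```

```bash
python3 - <<'E'
from h import *
d=grab('side'); P=cloud(d); save(d,'side1.png')
s=ctrl.state(); e=s['ee_pos']
m=(abs(P[...,0]-e[0])<.03)&(abs(P[...,1]-e[1])<.03)&(P[...,2]>.135)&(P[...,2]<.24)
A=P[m]; print(m.sum()); 
for lo in np.arange(.14,.24,.01):
    B=A[(A[:,2]>=lo)&(A[:,2]<lo+.01)]
    if len(B): print(lo.round(3),len(B),(B.min(0)-e).round(4),(B.max(0)-e).round(4))
d=grab('wrist'); save(d,'w1.png')
im=np.hstack([cv2.imread('pics/side1.png')[60:360,200:540],cv2.resize(cv2.imread('pics/w1.png'),(480,300))])
cv2.imwrite('pics/m1.png',im[:, :800])
E
```

```text
400
0.17 32 [-0.0126 -0.0053 -0.0227] [ 0.0088  0.0129 -0.0142]
0.18 73 [-0.0126 -0.0056 -0.0142] [ 0.0096  0.0156 -0.0043]
0.19 77 [-0.0124 -0.0055 -0.0041] [0.0112 0.015  0.0057]
0.2 58 [-0.0126 -0.0054  0.0058] [0.0096 0.0151 0.0154]
0.21 40 [-0.0147 -0.0231  0.0167] [0.003  0.0289 0.0257]
0.22 71 [-0.0152 -0.029   0.0259] [0.0013 0.0296 0.0358]
0.23 49 [-0.0179 -0.016   0.0362] [-0.0022  0.0275  0.0457]
```

View pics/m1.png

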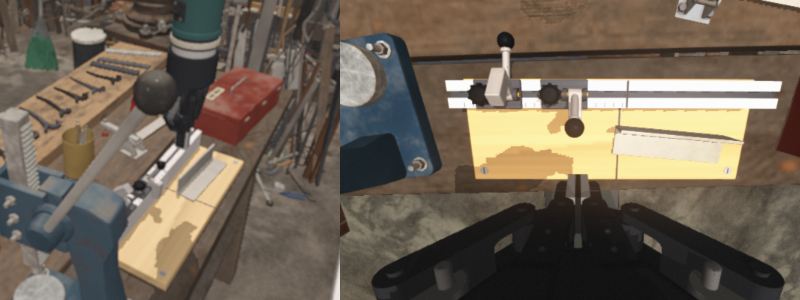

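>>> send_rows(moves=[{"dx": 0, "dy": 1, "dz": -33, "roll": 0}, {"dx": 0, "dy": 0, "dz": -33, "roll": 0}, {"dx": 10, "dy": 0, "dz": 0, "roll": 0}, {"dx": 5, "dy": 0, "dz": 0, "roll": 0}, {"dx": 5, "dy": 0, "dz": 0, "roll": 0}, {"dx": 5, "dy": 0, "dz": 0, "roll": 0}, {"dx": 5, "dy": 0, "dz": 0, "roll": 0}, {"dx": 5, "dy": 0, "dz": 0, "roll": 0}, {"dx": 5, "dy": 0, "dz": 0, "roll": 0}, {"dx": 5, "dy": 0, "dz": 0, "roll": 0}, {"dx": 5, "dy": 0, "dz": 0, "roll": 0}, {"dx": 5, "dy": 0, "dz": 0, "roll": 0}, {"dx": 5, "dy": 0, "dz": 0, "roll": 0}, {"dx": 5, "dy": 0, "dz": 0, "roll": 0}, {"dx": 5, "dy": 0, "dz": 0, "roll": 0}, {"dx": 5, "dy": 0, "dz": 0, "roll": 0}, {"dx": 5, "dy": 0, "dz": 0, "roll": 0}, {"dx": 5, "dy": 0, "dz": 0, "roll": 0}, {"dx": 5, "dy": 0, "dz": 0, "roll": 0}])

```text
time: 5.08
ee_pos: [0.5271, 0.0071, 0.1273]
tcp_rot: [-180.0, -0.0, -1.6]
force: [-0.5, -1.2, 0.1]
gripper_width: 0.0003
grasp_force: 0.0
```

```bash
python3 - <<'E'
from h import *
d=grab('top');P=cloud(d); im=d['image']
g=im.max(2)<70; z=P[...,2]
print(ctrl.state()['force'].round(1))
x,y=P[...,0],P[...,1]
m=g&(y>-.02)&(y<.1)&(x>.535)&(x<.62)&(z>.045)
print(P[m].round(3)[:40].tolist())
E
```

```text
[-0.2  0.2  0.1]
[[0.572, -0.017, 0.427], [0.565, -0.009, 0.429], [0.564, -0.011, 0.44], [0.564, -0.009, 0.432], [0.562, -0.011, 0.444], [0.56, -0.012, 0.445], [0.558, -0.012, 0.449], [0.56, 0.038, 0.427], [0.561, 0.038, 0.419], [0.555, -0.012, 0.453], [0.558, 0.038, 0.428], [0.559, 0.038, 0.421], [0.558, 0.035, 0.43], [0.553, -0.013, 0.456], [0.555, 0.037, 0.438], [0.557, 0.037, 0.429], [0.558, 0.037, 0.423], [0.554, 0.037, 0.437], [0.555, 0.037, 0.431], [0.555, 0.035, 0.435], [0.552, 0.036, 0.441], [0.554, 0.037, 0.433], [0.551, 0.036, 0.442], [0.552, 0.036, 0.435], [0.55, 0.036, 0.442], [0.551, 0.036, 0.436], [0.548, 0.036, 0.444], [0.549, 0.035, 0.438], [0.545, 0.035, 0.453], [0.546, 0.035, 0.446], [0.547, 0.035, 0.44], [0.544, 0.035, 0.453], [0.545, 0.035, 0.447], [0.546, 0.035, 0.44], [0.543, 0.035, 0.455], [0.544, 0.035, 0.448], [0.542, 0.032, 0.458], [0.539, 0.034, 0.463], [0.538, 0.034, 0.466], [0.536, 0.033, 0.467]]
```

>>> send_rows(moves=[{"dx": 0, "dy": 0, "dz": 20, "roll": 0}, {"dx": 0, "dy": 0, "dz": 40, "roll": 0}, {"dx": 0, "dy": 0, "dz": 40, "roll": 0}, {"dx": -30, "dy": 36, "dz": 0, "roll": 0}, {"dx": -30, "dy": 36, "dz": 0, "roll": 0}, {"dx": -30, "dy": 0, "dz": 0, "roll": 0}, {"dx": 0, "dy": 0, "dz": 0, "roll": 0}])

```text
time: 6.0
ee_pos: [0.434, 0.0793, 0.2271]
tcp_rot: [180.0, 0.1, -1.5]
force: [0.2, -0.4, 0.1]
gripper_width: 0.0001
grasp_force: 0.0
```

```bash
python3 - <<'E'
from h import *
s=ctrl.state();print(s['ee_pos'])
d=grab('wrist');save(d,'w2.png'); P=cloud(d); x,y,z=np.moveaxis(P,-1,0)
for a in((.0,.02),(.068,.09)):
  for nm,m in (('top',(z>.078)&(z<.15)&(x>.47)&(x<.6)),('back',(x>.535)&(x<.6)&(z>.04)&(z<.15))):
    m=m&(y>a[0]-.01)&(y<a[1]+.005)
    if m.any(): print(a,nm,m.sum(),P[m].min(0).round(4),P[m].max(0).round(4),np.median(P[m],0).round(4))
E
```

```text
[0.43398937 0.07927401 0.22714561]
(0.0, 0.02) top 1067 [ 0.4894 -0.0009  0.078 ] [0.5237 0.0248 0.1149] [0.5048 0.0095 0.1037]
(0.0, 0.02) back 463 [ 0.535  -0.003   0.0579] [0.5612 0.0138 0.0711] [0.55   0.0063 0.067 ]
(0.068, 0.09) top 873 [0.4913 0.0684 0.078 ] [0.5264 0.095  0.1154] [0.5069 0.0799 0.1051]
(0.068, 0.09) back 476 [0.535  0.0695 0.0581] [0.5638 0.0874 0.071 ] [0.5519 0.0786 0.0672]
```

View pics/w2.png

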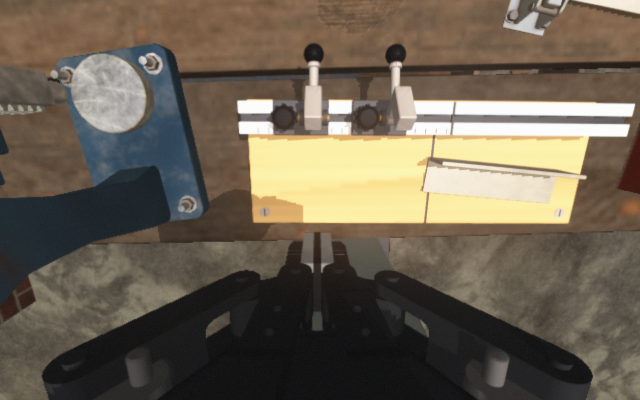

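>>> send_rows(moves=[{"dx": 40, "dy": 0, "dz": 0, "roll": 0}, {"dx": 40, "dy": 0, "dz": 0, "roll": 0}, {"dx": 30, "dy": -1, "dz": 0, "roll": 0}, {"dx": 0, "dy": 0, "dz": -40, "roll": 0}, {"dx": 0, "dy": 0, "dz": -40, "roll": 0}, {"dx": 0, "dy": 0, "dz": -23, "roll": 0}, {"dx": -10, "dy": 0, "dz": 0, "roll": 0}, {"dx": -5, "dy": 0, "dz": 0, "roll": 0}, {"dx": -5, "dy": 0, "dz": 0, "roll": 0}, {"dx": -5, "dy": 0, "dz": 0, "roll": 0}, {"dx": -5, "dy": 0, "dz": 0, "roll": 0}, {"dx": -5, "dy": 0, "dz": 0, "roll": 0}, {"dx": 0, "dy": 0, "dz": 0, "roll": 0}])

```text
time: 7.68
ee_pos: [0.5157, 0.0784, 0.1268]
tcp_rot: [-179.9, -0.5, -1.7]
force: [3.4, -0.6, 10.3]
gripper_width: 0.0001
grasp_force: 5.1
```

>>> send_rows(moves=[{"dx": 8, "dy": 0, "dz": 4, "roll": 0}, {"dx": 12, "dy": 0, "dz": 4, "roll": 0}, {"dx": 0, "dy": 0, "dz": 0, "roll": 0}, {"dx": 0, "dy": 0, "dz": 0, "roll": 0}, {"dx": 0, "dy": 0, "dz": 0, "roll": 0}, {"dx": -5, "dy": 0, "dz": 0, "roll": 0}, {"dx": -5, "dy": 0, "dz": 0, "roll": 0}, {"dx": -5, "dy": 0, "dz": 0, "roll": 0}, {"dx": -5, "dy": 0, "dz": 0, "roll": 0}, {"dx": -5, "dy": 0, "dz": 0, "roll": 0}, {"dx": -5, "dy": 0, "dz": 0, "roll": 0}, {"dx": -5, "dy": 0, "dz": 0, "roll": 0}])

```text
time: 9.18
ee_pos: [0.4964, 0.0781, 0.1323]
tcp_rot: [180.0, 0.0, -1.6]
force: [-0.5, -0.1, 0.0]
gripper_width: -0.0003
grasp_force: 0.3
```

```bash
python3 - <<'E'
from h import *
s=ctrl.state();print(s['ee_pos'],s['force'])
d=grab('wrist');P=cloud(d); x,y,z=np.moveaxis(P,-1,0)
m=(abs(y-.0785)<.014)&(x>.45)&(x<.6)&(z>.05)&(z<.15)
Q=P[m]; 
for a in np.arange(.45,.6,.008):
    B=Q[(Q[:,0]>=a)&(Q[:,0]<a+.008)]
    if len(B): print(a.round(3)-.5018,len(B),'z',B[:,2].min().round(4),B[:,2].max().round(4))
cv2.imwrite('pics/w3.png',d['image'][60:260,200:460,::-1]); b=grab('side'); cv2.imwrite('pics/s3.png',b['image'][180:320,270:450,::-1])
A=cv2.resize(cv2.imread('pics/w3.png'),(400,308)); B=cv2.resize(cv2.imread('pics/s3.png'),(396,308)); cv2.imwrite('pics/m3.png',np.hstack([A,B]))
E
```

```text
[0.49635425 0.07810536 0.13231288] [-0.49254293 -0.06878678  0.03291653]
-0.01980000000000004 136 z 0.0592 0.1491
-0.011800000000000033 228 z 0.0543 0.1495
-0.0038000000000000256 1057 z 0.0533 0.1493
0.0041999999999999815 1865 z 0.0588 0.15
0.012199999999999989 576 z 0.0501 0.1034
0.020199999999999996 158 z 0.0771 0.0827
0.028200000000000003 168 z 0.0787 0.0837
0.03620000000000001 196 z 0.0798 0.0869
0.04420000000000002 323 z 0.0804 0.0918
0.052200000000000024 447 z 0.0824 0.0927
0.06020000000000003 106 z 0.083 0.0897
```

View pics/m3.png

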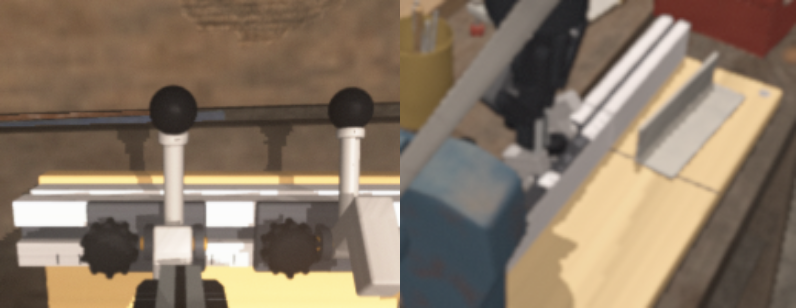

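>>> send_rows(moves=[{"dx": -5, "dy": 0, "dz": 0, "roll": 0}, {"dx": -5, "dy": 0, "dz": -1, "roll": 0}, {"dx": -4, "dy": 0, "dz": -2, "roll": 0}, {"dx": -2, "dy": 0, "dz": -3, "roll": 0}, {"dx": -2, "dy": 0, "dz": -3, "roll": 0}, {"dx": -2, "dy": 0, "dz": -3, "roll": 0}, {"dx": -2, "dy": 0, "dz": -3, "roll": 0}])

```text
time: 10.15
ee_pos: [0.4668, 0.0784, 0.1166]
tcp_rot: [179.8, 0.9, -1.5]
force: [-11.5, 3.6, 10.8]
gripper_width: -0.0002
grasp_force: 7.2
```

```bash
cat > ball.py <<'E'
from h import *
s=ctrl.state();print(s['time'],s['ee_pos'],s['force'])
d=grab('wrist');P=cloud(d); x,y,z=np.moveaxis(P,-1,0)
m=(abs(y-.0785)<.012)&(x>.44)&(x<.6)&(z>.05)&(z<.15)&(d['image'].max(2)<60)
Q=P[m]
for a in np.arange(.44,.6,.01):
    B=Q[(Q[:,0]>=a)&(Q[:,0]<a+.01)]
    if len(B): print((a-.5018).round(3),len(B),'z-pin',(B[:,2].min()-.072).round(4),(B[:,2].max()-.072).round(4))
E
python3 ball.py
```

```text
10.15 [0.46676626 0.07837538 0.11655976] [-11.51638385   3.56597366  10.81721783]
-0.052 110 z-pin 0.0592 0.0749
-0.042 525 z-pin 0.0586 0.0758
-0.032 1291 z-pin 0.031 0.078
-0.022 434 z-pin 0.0625 0.078
0.018 326 z-pin 0.0481 0.0551
0.028 1160 z-pin 0.0461 0.0564
0.038 119 z-pin 0.0472 0.0529
```

>>> send_rows(moves=[{"dx": -4, "dy": 0, "dz": 6, "roll": 0}, {"dx": -5, "dy": 0, "dz": 15, "roll": 0}, {"dx": -10, "dy": 0, "dz": 30, "roll": 0}, {"dx": -10, "dy": 0, "dz": 30, "roll": 0}, {"dx": 0, "dy": 0, "dz": 0, "roll": 0}, {"dx": 0, "dy": 0, "dz": 0, "roll": 0}, {"dx": 0, "dy": 0, "dz": 0, "roll": 0}, {"dx": 0, "dy": 0, "dz": 0, "roll": 0}, {"dx": 0, "dy": 0, "dz": 0, "roll": 0}, {"dx": 0, "dy": 0, "dz": 0, "roll": 0}])

```text
time: 11.45
ee_pos: [0.4456, 0.0781, 0.198]
tcp_rot: [180.0, 0.0, -1.6]
force: [-0.5, -0.1, 0.5]
gripper_width: 0.0001
grasp_force: 0.0
```

```bash
python3 ball.py
```

```text
11.45 [0.44563843 0.0781044  0.19803195] [-0.53478132 -0.12892009  0.52992245]
-0.012 1 z-pin 0.0626 0.0626
-0.002 186 z-pin 0.0571 0.0654
0.008 78 z-pin 0.0572 0.0632
```

>>> send_rows(moves=[{"dx": -4, "dy": -40, "dz": 0, "roll": 0}, {"dx": -4, "dy": -40, "dz": 0, "roll": 0}, {"dx": -4, "dy": -40, "dz": 0, "roll": 0}, {"dx": -4, "dy": -40, "dz": 0, "roll": 0}, {"dx": -4, "dy": -40, "dz": 0, "roll": 0}, {"dx": 0, "dy": 0, "dz": -30, "roll": 0}, {"dx": 0, "dy": 0, "dz": -30, "roll": 0}, {"dx": 0, "dy": 0, "dz": -20, "roll": 0}, {"dx": 0, "dy": 0, "dz": 0, "roll": 0}])

```text
time: 12.62
ee_pos: [0.4249, -0.1217, 0.1172]
tcp_rot: [-180.0, 0.2, -1.6]
force: [0.2, -0.1, -0.2]
gripper_width: -0.0
grasp_force: 0.0
```

```bash
cat > chk.py <<'E'
from h import *
s=ctrl.state();print(s['time'],s['ee_pos'].round(4),s['force'].round(1))
F=lambda yy: .4846+.0289*yy
for n in('top','wrist'):
    d=grab(n);P=cloud(d); x,y,z=np.moveaxis(P,-1,0)
    m=(z>.053)&(z<.064)&(x<F(y)-.002)&(x>.39)&(y<.13)&(y>-.23)&(P[...,2]>0)
    e=s['ee_pos']; m&=~((abs(x-e[0])<.035)&(abs(y-e[1])<.035))
    A=P[m]
    if len(A)>20:
        A=A[abs(A[:,0]-np.polyval(np.polyfit(A[:,1],A[:,0],1),A[:,1]))<.004]; p=np.polyfit(A[:,1],A[:,0],1)
        y0,y1=np.percentile(A[:,1],[1,99])
        print(n,len(A),'y',y0.round(4),y1.round(4),'slope rel',(p[0]-.0289).round(4),'gap(centre) at ends mm',[round(1e3*(F(v)-np.polyval(p,v)),1) for v in(y0,y1)])
    g=d['image'].max(2)<60
    for a in(.0065,.0785):
        m=g&(abs(y-a)<.012)&(x>.44)&(x<.6)&(z>.05)&(z<.15)&((z>.1)|(x>.535))
        if m.sum()>5: print('  ball',a,(np.median(P[m],0)-[.4998+.0289*a,a,.072]).round(3))
    # nose of long stop
    m=(abs(y-.0785)<.012)&(x>.455)&(x<.482)&(z>.035)&(z<.09)
    if m.sum()>5: print('  nose',m.sum(),P[m].min(0).round(4),P[m].max(0).round(4))
E
python3 chk.py
```

```text
12.625 [ 0.4249 -0.1217  0.1172] [ 0.2 -0.1 -0.2]
top 38 y -0.0865 0.0288 slope rel 0.144 gap(centre) at ends mm [np.float64(33.0), np.float64(16.4)]
  ball 0.0065 [ 0.054 -0.003 -0.004]
  ball 0.0785 [-0.028  0.     0.055]
  nose 31 [0.4701 0.0738 0.0472] [0.4809 0.0808 0.081 ]
wrist 1058 y -0.1938 0.0745 slope rel 0.1082 gap(centre) at ends mm [np.float64(42.9), np.float64(13.9)]
  ball 0.0065 [ 0.052 -0.007 -0.005]
  nose 400 [0.4697 0.0711 0.0436] [0.482  0.0761 0.0599]
```

>>> send_rows(moves=[{"dx": 0, "dy": 0, "dz": -25, "roll": 0}, {"dx": 0, "dy": 0, "dz": -20, "roll": 0}, {"dx": 0, "dy": 0, "dz": -16, "roll": 0}, {"dx": 3, "dy": 0, "dz": 0, "roll": 0}, {"dx": 3, "dy": 0, "dz": 0, "roll": 0}, {"dx": 3, "dy": 0, "dz": 0, "roll": 0}, {"dx": 3, "dy": 0, "dz": 0, "roll": 0}, {"dx": 3, "dy": 0, "dz": 0, "roll": 0}, {"dx": 3, "dy": 0, "dz": 0, "roll": 0}, {"dx": 3, "dy": 0, "dz": 0, "roll": 0}, {"dx": 3, "dy": 0, "dz": 0, "roll": 0}, {"dx": 3, "dy": 0, "dz": 0, "roll": 0}, {"dx": 3, "dy": 0, "dz": 0, "roll": 0}, {"dx": 3, "dy": 0, "dz": 0, "roll": 0}, {"dx": 3, "dy": 0, "dz": 0, "roll": 0}, {"dx": 2, "dy": 0, "dz": 0, "roll": 0}])

```text
time: 14.72
ee_pos: [0.464, -0.1219, 0.0573]
tcp_rot: [180.0, -0.0, -1.6]
force: [0.3, -0.3, -0.1]
gripper_width: 0.0001
grasp_force: 0.3
```

>>> send_rows(moves=[{"dx": 1.5, "dy": 0, "dz": 0, "roll": 0}, {"dx": 1, "dy": 0, "dz": 0, "roll": 0}, {"dx": 1, "dy": 0, "dz": 0, "roll": 0}, {"dx": 0, "dy": 0, "dz": 0, "roll": 0}])

```text
time: 15.22
ee_pos: [0.4649, -0.1218, 0.0571]
tcp_rot: [-180.0, 0.3, -1.7]
force: [-5.3, 0.1, 1.7]
gripper_width: 0.0
grasp_force: 2.5
```

```bash
python3 chk.py; python3 -c "
from h import *
d=grab('wrist'); save(d,'w4.png')"
```

```text
15.225 [ 0.4649 -0.1218  0.0571] [-5.3  0.1  1.7]
  ball 0.0065 [ 0.053 -0.003 -0.004]
  ball 0.0785 [-0.03   0.     0.055]
  nose 31 [0.4701 0.0737 0.047 ] [0.4809 0.0805 0.082 ]
wrist 989 y -0.1944 -0.047 slope rel 0.0006 gap(centre) at ends mm [np.float64(3.4), np.float64(3.3)]
  ball 0.0065 [ 0.052 -0.009 -0.015]
```

View pics/w4.png

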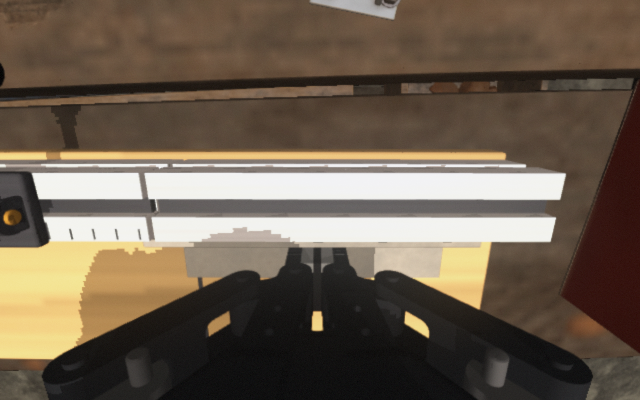

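```bash
python3 - <<'E'
from h import *; import pickle
d=pickle.load(open('top0.pkl','rb')); P=cloud(d); x,y,z=np.moveaxis(P,-1,0)
m=(z>.03)&(x>.36)&(x<.56)&(y<-.235)&(y>-.5)
print(np.sort(y[m])[-20:].round(3), z[m].max())
E
```

```text
[-0.289 -0.289 -0.289 -0.289 -0.289 -0.289 -0.289 -0.289 -0.289 -0.289
 -0.289 -0.288 -0.288 -0.288 -0.288 -0.288 -0.288 -0.288 -0.288 -0.288] 0.10350425827291787
```

>>> send_rows(moves=[{"dx": -3, "dy": 0, "dz": 0, "roll": 0}, {"dx": -3, "dy": 0, "dz": 5, "roll": 0}, {"dx": 0, "dy": 0, "dz": 35, "roll": 0}, {"dx": 0, "dy": 0, "dz": 20, "roll": 0}, {"dx": 0, "dy": 0, "dz": 0, "roll": 0}])

```text
time: 16.0
ee_pos: [0.4637, -0.1222, 0.1191]
tcp_rot: [180.0, -0.4, -1.6]
force: [0.2, -0.0, -0.6]
gripper_width: -0.0005
grasp_force: 0.0
```

```bash
python3 chk.py
```

```text
16.0 [ 0.4637 -0.1222  0.1191] [ 0.2 -0.  -0.6]
top 19 y -0.0844 0.0741 slope rel -0.0456 gap(centre) at ends mm [np.float64(1.6), np.float64(8.9)]
  ball 0.0065 [ 0.054 -0.003 -0.004]
  ball 0.0785 [-0.03   0.     0.055]
  nose 31 [0.4701 0.0739 0.05  ] [0.4809 0.0812 0.0804]
wrist 693 y -0.1941 0.0747 slope rel -0.0243 gap(centre) at ends mm [np.float64(1.9), np.float64(8.4)]
  ball 0.0065 [ 0.054 -0.006 -0.005]
  nose 612 [0.4693 0.0714 0.0447] [0.482  0.0755 0.071 ]
```

>>> send_rows(moves=[{"dx": 0, "dy": -40, "dz": 0, "roll": 0}, {"dx": 0, "dy": -40, "dz": 0, "roll": 0}, {"dx": 1, "dy": -20, "dz": 0, "roll": 0}, {"dx": 0, "dy": 0, "dz": -30, "roll": 0}, {"dx": 0, "dy": 0, "dz": -30, "roll": 0}, {"dx": 0, "dy": 0, "dz": -13, "roll": 0}, {"dx": 0, "dy": 0, "dz": -2, "roll": 0}, {"dx": 0, "dy": 0, "dz": -1, "roll": 0}, {"dx": 0, "dy": 0, "dz": 0, "roll": 0}, {"dx": 0, "dy": 0, "dz": 0, "roll": 0}])

```text
time: 17.35
ee_pos: [0.4626, -0.222, 0.042]
tcp_rot: [180.0, -0.1, -1.6]
force: [-0.7, 0.6, -0.5]
gripper_width: -0.0002
grasp_force: 0.0
```

>>> send_rows(moves=[{"dx": 2.5, "dy": 0, "dz": -0.5, "roll": 0}, {"dx": 0, "dy": 0, "dz": -0.5, "roll": 0}, {"dx": 0, "dy": 0, "dz": 0, "roll": 0}, {"dx": 0, "dy": 0, "dz": 0, "roll": 0}])

```text
time: 17.85
ee_pos: [0.4648, -0.2219, 0.0404]
tcp_rot: [180.0, -0.0, -1.6]
force: [-0.6, -0.4, 0.6]
gripper_width: 0.0003
grasp_force: 0.0
```

>>> send_rows(moves=[{"dx": 0.12, "dy": 4, "dz": 0.6, "roll": 0}, {"dx": 0.12, "dy": 4, "dz": 0, "roll": 0}, {"dx": 0.12, "dy": 4, "dz": 0, "roll": 0}, {"dx": 0.12, "dy": 4, "dz": 0, "roll": 0}, {"dx": 0.12, "dy": 4, "dz": 0, "roll": 0}, {"dx": 0.12, "dy": 4, "dz": 0, "roll": 0}, {"dx": 0.12, "dy": 4, "dz": 0, "roll": 0}, {"dx": 0.12, "dy": 4, "dz": 0, "roll": 0}, {"dx": 0.12, "dy": 4, "dz": 0, "roll": 0}, {"dx": 0.12, "dy": 4, "dz": 0, "roll": 0}, {"dx": 0.12, "dy": 4, "dz": 0, "roll": 0}, {"dx": 0.12, "dy": 4, "dz": 0, "roll": 0}, {"dx": 0.12, "dy": 4, "dz": 0, "roll": 0}, {"dx": 0.12, "dy": 4, "dz": 0, "roll": 0}, {"dx": 0.12, "dy": 4, "dz": 0, "roll": 0}])

```text
time: 19.73
ee_pos: [0.4664, -0.1616, 0.0409]
tcp_rot: [-180.0, 0.0, -1.6]
force: [-1.3, -0.5, 1.5]
gripper_width: -0.0001
grasp_force: 0.0
```

```bash
cat >> chk.py <<'E'
# iron inner edge line in wrist: flat leg front (grey vs yellow) & head
d=grab('wrist'); P=cloud(d); x,y,z=np.moveaxis(P,-1,0); hsv=cv2.cvtColor(d['image'],cv2.COLOR_RGB2HSV)
m=(hsv[...,1]<50)&(hsv[...,2]>90)&(z>.019)&(z<.026)&(x<F(y)-.006)&(x>F(y)-.06)&(y>-.24)&(y<.13)
if m.sum()>20:
    A=P[m]; print('flat leg y',np.percentile(A[:,1],[1,99]).round(4))
    ys=np.linspace(*np.percentile(A[:,1],[5,95]),8)
    print([(round(a,3),round(1e3*(F(a)-np.percentile(A[abs(A[:,1]-a)<.006][:,0],3)),1)) for a in ys if (abs(A[:,1]-a)<.006).sum()>5])
E
python3 chk.py
```

```text
19.725 [ 0.4664 -0.1616  0.0409] [-1.3 -0.5  1.5]
top 88 y -0.1019 0.0074 slope rel -0.081 gap(centre) at ends mm [np.float64(7.2), np.float64(16.1)]
  ball 0.0065 [ 0.054 -0.003 -0.004]
  ball 0.0785 [-0.028 -0.001  0.055]
  nose 31 [0.4701 0.0736 0.0517] [0.4809 0.0809 0.0809]
wrist 3161 y -0.1256 -0.0324 slope rel -0.0886 gap(centre) at ends mm [np.float64(4.4), np.float64(12.7)]
flat leg y [-0.1378 -0.0049]
[(np.float64(-0.108), np.float64(31.9)), (np.float64(-0.093), np.float64(36.7)), (np.float64(-0.079), np.float64(44.5)), (np.float64(-0.064), np.float64(46.0)), (np.float64(-0.035), np.float64(42.3)), (np.float64(-0.021), np.float64(50.8)), (np.float64(-0.006), np.float64(52.4))]
```

>>> send_rows(moves=[{"dx": 0, "dy": -5, "dz": 0, "roll": 0}, {"dx": 0, "dy": 0, "dz": 32, "roll": 0}, {"dx": 0, "dy": 0, "dz": 32, "roll": 0}, {"dx": -6, "dy": 36, "dz": 0, "roll": 0}, {"dx": -6, "dy": 36, "dz": 0, "roll": 0}, {"dx": -1, "dy": 36, "dz": 0, "roll": 0}, {"dx": 0, "dy": 0, "dz": -25, "roll": 0}, {"dx": 0, "dy": 0, "dz": -22, "roll": 0}, {"dx": 0, "dy": 0, "dz": 0, "roll": 0}, {"dx": 3, "dy": 0, "dz": 0, "roll": 0}, {"dx": 3, "dy": 0, "dz": 0, "roll": 0}, {"dx": 3, "dy": 0, "dz": 0, "roll": 0}, {"dx": 2.5, "dy": 0, "dz": 0, "roll": 0}, {"dx": 2, "dy": 0, "dz": 0, "roll": 0}, {"dx": 2, "dy": 0, "dz": 0, "roll": 0}, {"dx": 0, "dy": 0, "dz": 0, "roll": 0}])

```text
time: 21.88
ee_pos: [0.4667, -0.0589, 0.0576]
tcp_rot: [180.0, 0.3, -1.6]
force: [-5.4, 0.6, 1.4]
gripper_width: 0.0002
grasp_force: 2.5
```

```bash
python3 chk.py
```

```text
21.875 [ 0.4667 -0.0589  0.0576] [-5.4  0.6  1.4]
  ball 0.0065 [ 0.054 -0.003 -0.004]
  ball 0.0785 [-0.029  0.     0.055]
  nose 31 [0.4701 0.0736 0.0494] [0.4809 0.081  0.0805]
wrist 1136 y -0.1508 0.0747 slope rel -0.0162 gap(centre) at ends mm [np.float64(2.6), np.float64(6.3)]
  ball 0.0065 [ 0.05  -0.008 -0.003]
  nose 664 [0.4694 0.0716 0.053 ] [0.482  0.0755 0.0708]
flat leg y [-0.1492 -0.0259]
[(np.float64(-0.146), np.float64(38.5)), (np.float64(-0.13), np.float64(39.1)), (np.float64(-0.114), np.float64(38.8)), (np.float64(-0.098), np.float64(35.9)), (np.float64(-0.081), np.float64(32.5)), (np.float64(-0.033), np.float64(35.3))]
```

>>> send_rows(moves=[{"dx": -3, "dy": 0, "dz": 0, "roll": 0}, {"dx": -4, "dy": 0, "dz": 5, "roll": 0}, {"dx": 0, "dy": 0, "dz": 35, "roll": 0}, {"dx": 0, "dy": -40, "dz": 10, "roll": 0}, {"dx": 0, "dy": -40, "dz": 0, "roll": 0}, {"dx": 0, "dy": -34, "dz": 0, "roll": 0}, {"dx": 0, "dy": 0, "dz": -30, "roll": 0}, {"dx": 0, "dy": 0, "dz": -25, "roll": 0}, {"dx": 0, "dy": 0, "dz": -9, "roll": 0}, {"dx": 0, "dy": 0, "dz": -1, "roll": 0}, {"dx": 0, "dy": 0, "dz": 0, "roll": 0}])

```text
time: 23.4
ee_pos: [0.4628, -0.173, 0.0436]
tcp_rot: [180.0, -0.1, -1.6]
force: [-1.0, -0.0, -0.2]
gripper_width: 0.0001
grasp_force: 0.0
```

>>> send_rows(moves=[{"dx": -1.2, "dy": 0, "dz": -2, "roll": 0}, {"dx": 0, "dy": 0, "dz": -0.7, "roll": 0}, {"dx": 0, "dy": 2, "dz": 0, "roll": 0}, {"dx": 0.1, "dy": 3, "dz": 0, "roll": 0}, {"dx": 0.1, "dy": 3, "dz": 0, "roll": 0}, {"dx": 0.1, "dy": 3, "dz": 0, "roll": 0}, {"dx": 0.1, "dy": 3, "dz": 0, "roll": 0}, {"dx": 0.1, "dy": 3, "dz": 0, "roll": 0}, {"dx": 0.1, "dy": 3, "dz": 0, "roll": 0}, {"dx": 0.1, "dy": 3, "dz": 0, "roll": 0}, {"dx": 0.1, "dy": 3, "dz": 0, "roll": 0}, {"dx": 0.1, "dy": 3, "dz": 0, "roll": 0}, {"dx": 0.1, "dy": 3, "dz": 0, "roll": 0}, {"dx": 0, "dy": 0, "dz": 0, "roll": 0}])

```text
time: 25.15
ee_pos: [0.4619, -0.1404, 0.0402]
tcp_rot: [-180.0, 0.0, -1.6]
force: [0.1, -0.0, 0.5]
gripper_width: 0.0
grasp_force: 0.0
```

```bash
sed -i 's/(y<.13)&(y>-.23)&(P/(y<.065)\&(y>-.23)\&(P/' chk.py; python3 chk.py; python3 -c "
from h import *
d=grab('wrist'); save(d,'w5.png')"
```

```text
25.15 [ 0.4619 -0.1404  0.0402] [ 0.1 -0.   0.5]
top 64 y -0.1029 0.0147 slope rel -0.0032 gap(centre) at ends mm [np.float64(3.0), np.float64(3.4)]
  ball 0.0065 [ 0.054 -0.003 -0.004]
  ball 0.0785 [-0.029 -0.001  0.055]
  nose 31 [0.4701 0.0735 0.0452] [0.4809 0.0811 0.0809]
wrist 1193 y -0.1046 -0.0191 slope rel 0.0021 gap(centre) at ends mm [np.float64(3.3), np.float64(3.1)]
flat leg y [-0.1217  0.0144]
[(np.float64(-0.116), np.float64(33.0)), (np.float64(-0.098), np.float64(31.2)), (np.float64(-0.079), np.float64(36.5)), (np.float64(-0.061), np.float64(36.6)), (np.float64(-0.043), np.float64(32.3)), (np.float64(-0.024), np.float64(28.3)), (np.float64(-0.006), np.float64(38.7)), (np.float64(0.012), np.float64(39.1))]
```

View pics/w5.png

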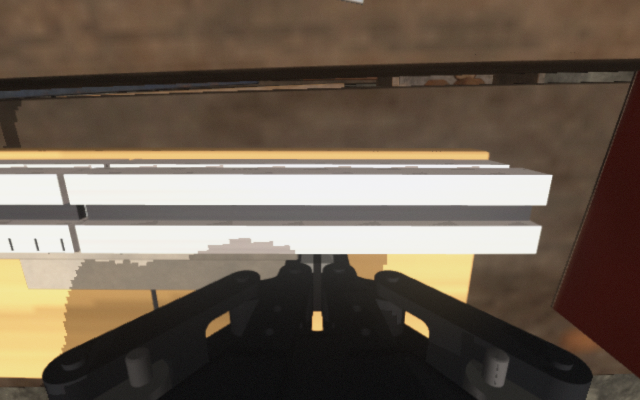

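>>> send_rows(moves=[{"dx": 0.1, "dy": 3, "dz": 0, "roll": 0}, {"dx": 0.1, "dy": 3, "dz": 0, "roll": 0}, {"dx": 0.1, "dy": 3, "dz": 0, "roll": 0}, {"dx": 0.1, "dy": 3, "dz": 0, "roll": 0}, {"dx": 0.1, "dy": 3, "dz": 0, "roll": 0}, {"dx": 0.1, "dy": 3, "dz": 0, "roll": 0}, {"dx": 0.1, "dy": 3, "dz": 0, "roll": 0}, {"dx": 0.1, "dy": 3, "dz": 0, "roll": 0}, {"dx": 0.1, "dy": 3, "dz": 0, "roll": 0}, {"dx": 0.1, "dy": 3, "dz": 0, "roll": 0}, {"dx": 0.1, "dy": 3, "dz": 0, "roll": 0}, {"dx": 0.1, "dy": 3, "dz": 0, "roll": 0}, {"dx": 0.1, "dy": 3, "dz": 0, "roll": 0}, {"dx": 0.1, "dy": 3, "dz": 0, "roll": 0}, {"dx": 0, "dy": 0, "dz": 0, "roll": 0}])

```text
time: 27.22
ee_pos: [0.4634, -0.0984, 0.0402]
tcp_rot: [-180.0, -0.0, -1.6]
force: [-0.1, 0.4, 0.3]
gripper_width: -0.0002
grasp_force: 0.0
```

```bash
python3 chk.py
```

```text
27.225 [ 0.4634 -0.0984  0.0402] [-0.1  0.4  0.3]
top 58 y -0.049 0.0548 slope rel 0.0043 gap(centre) at ends mm [np.float64(3.4), np.float64(3.0)]
  ball 0.0065 [ 0.054 -0.003 -0.004]
  ball 0.0785 [-0.03  -0.     0.055]
  nose 31 [0.4701 0.0737 0.049 ] [0.4809 0.081  0.0815]
wrist 876 y -0.0626 -0.003 slope rel 0.0008 gap(centre) at ends mm [np.float64(3.3), np.float64(3.2)]
  ball 0.0065 [ 0.052 -0.01  -0.012]
flat leg y [-0.0792  0.0564]
[(np.float64(-0.069), np.float64(32.9)), (np.float64(-0.051), np.float64(32.8)), (np.float64(-0.034), np.float64(37.2)), (np.float64(-0.016), np.float64(36.2)), (np.float64(0.002), np.float64(27.3)), (np.float64(0.019), np.float64(27.3)), (np.float64(0.037), np.float64(38.6)), (np.float64(0.054), np.float64(39.0))]
```

Still flush; slow final approach to the stop, watching the force.

>>> send_rows(moves=[{"dx": 0, "dy": 1.5, "dz": 0, "roll": 0}, {"dx": 0.1, "dy": 1.5, "dz": 0, "roll": 0}, {"dx": 0, "dy": 1, "dz": 0, "roll": 0}, {"dx": 0, "dy": 1, "dz": 0, "roll": 0}, {"dx": 0, "dy": 1, "dz": 0, "roll": 0}, {"dx": 0, "dy": 1, "dz": 0, "roll": 0}, {"dx": 0, "dy": 0, "dz": 0, "roll": 0}])

```text
time: 28.25
ee_pos: [0.4634, -0.0917, 0.0402]
tcp_rot: [-180.0, 0.0, -1.6]
force: [-0.1, 0.5, 0.6]
gripper_width: 0.0
grasp_force: 0.1
```

>>> send_rows(moves=[{"dx": 0, "dy": 1, "dz": 0, "roll": 0}, {"dx": 0, "dy": 1, "dz": 0, "roll": 0}, {"dx": 0, "dy": 0, "dz": 0, "roll": 0}])

```text
time: 28.62
ee_pos: [0.4633, -0.0897, 0.0402]
tcp_rot: [-180.0, 0.0, -1.6]
force: [-0.6, -0.1, -0.4]
gripper_width: 0.0001
grasp_force: 0.1
```

```bash
python3 chk.py
```

```text
28.625 [ 0.4633 -0.0897  0.0402] [-0.6 -0.1 -0.4]
top 58 y -0.036 0.0636 slope rel 0.0053 gap(centre) at ends mm [np.float64(3.6), np.float64(3.1)]
  ball 0.0065 [ 0.054 -0.003 -0.004]
  ball 0.0785 [-0.028 -0.001  0.055]
  nose 31 [0.4701 0.0738 0.0507] [0.4809 0.0813 0.0796]
wrist 849 y -0.0543 -0.0029 slope rel 0.0013 gap(centre) at ends mm [np.float64(3.5), np.float64(3.4)]
  ball 0.0065 [ 0.053 -0.009 -0.008]
flat leg y [-0.0695  0.0646]
[(np.float64(-0.055), np.float64(32.7)), (np.float64(-0.038), np.float64(34.8)), (np.float64(-0.021), np.float64(32.5)), (np.float64(-0.005), np.float64(36.4)), (np.float64(0.012), np.float64(27.2)), (np.float64(0.029), np.float64(27.9)), (np.float64(0.046), np.float64(38.6)), (np.float64(0.062), np.float64(39.2))]
```

>>> send_rows(moves=[{"dx": 0, "dy": 1, "dz": 0, "roll": 0}, {"dx": 0, "dy": 1, "dz": 0, "roll": 0}, {"dx": 0, "dy": 1, "dz": 0, "roll": 0}, {"dx": 0, "dy": 0, "dz": 0, "roll": 0}])

```text
time: 29.28
ee_pos: [0.4633, -0.0867, 0.0402]
tcp_rot: [-180.0, 0.0, -1.6]
force: [-1.8, -0.0, 0.9]
gripper_width: -0.0001
grasp_force: 0.1
```

>>> send_rows(moves=[{"dx": 0, "dy": 1, "dz": 0, "roll": 0}, {"dx": 0, "dy": 0, "dz": 0, "roll": 0}])

```text
time: 29.52
ee_pos: [0.4633, -0.0857, 0.0402]
tcp_rot: [-180.0, 0.0, -1.6]
force: [0.7, 0.9, 0.2]
gripper_width: 0.0003
grasp_force: 0.1
```

>>> send_rows(moves=[{"dx": 0, "dy": 1, "dz": 0, "roll": 0}, {"dx": 0, "dy": 0, "dz": 0, "roll": 0}])

```text
time: 29.78
ee_pos: [0.4634, -0.0848, 0.0402]
tcp_rot: [-180.0, -0.0, -1.6]
force: [-1.1, -0.3, 0.2]
gripper_width: -0.0002
grasp_force: 0.1
```

>>> send_rows(moves=[{"dx": 0, "dy": 1, "dz": 0, "roll": 0}, {"dx": 0, "dy": 0, "dz": 0, "roll": 0}])

```text
time: 30.02
ee_pos: [0.4634, -0.0838, 0.0402]
tcp_rot: [-180.0, -0.0, -1.6]
force: [0.0, -0.7, -0.7]
gripper_width: -0.0
grasp_force: 0.1
```

```bash
python3 chk.py; python3 -c "
from h import *
d=grab('top'); a=cv2.resize(d['image'][225:300,235:335],(800,600),interpolation=cv2.INTER_CUBIC); cv2.imwrite('pics/t6.png',a[...,::-1])"
```

```text
30.025 [ 0.4634 -0.0838  0.0402] [ 0.  -0.7 -0.7]
top 57 y -0.0273 0.0638 slope rel 0.006 gap(centre) at ends mm [np.float64(3.7), np.float64(3.1)]
  ball 0.0065 [ 0.054 -0.003 -0.005]
  ball 0.0785 [-0.03   0.     0.055]
  nose 30 [0.4701 0.074  0.0494] [0.4809 0.0815 0.0805]
wrist 820 y -0.0482 -0.0027 slope rel 0.0017 gap(centre) at ends mm [np.float64(3.5), np.float64(3.4)]
  ball 0.0065 [ 0.053 -0.007 -0.006]
flat leg y [-0.0638  0.0707]
[(np.float64(-0.05), np.float64(32.9)), (np.float64(-0.033), np.float64(34.5)), (np.float64(-0.016), np.float64(30.4)), (np.float64(0.001), np.float64(35.0)), (np.float64(0.018), np.float64(27.8)), (np.float64(0.035), np.float64(26.3)), (np.float64(0.052), np.float64(38.7)), (np.float64(0.069), np.float64(39.6))]
```

View pics/t6.png

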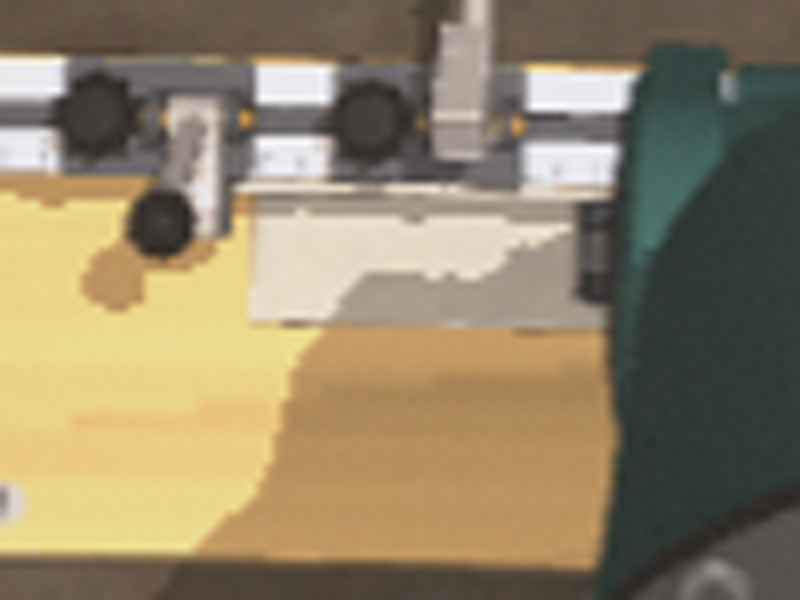

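>>> send_rows(moves=[{"dx": 0, "dy": 0.7, "dz": 0, "roll": 0}, {"dx": 0, "dy": 0, "dz": 0, "roll": 0}])

```text
time: 30.48
ee_pos: [0.4633, -0.0832, 0.0402]
tcp_rot: [180.0, 0.0, -1.6]
force: [-0.4, -1.0, 0.0]
gripper_width: 0.0004
grasp_force: 0.2
```

>>> send_rows(moves=[{"dx": 0, "dy": 0.7, "dz": 0, "roll": 0}, {"dx": 0, "dy": 0, "dz": 0, "roll": 0}])

```text
time: 30.72
ee_pos: [0.4633, -0.0825, 0.0402]
tcp_rot: [180.0, 0.0, -1.6]
force: [-0.1, -0.0, 0.6]
gripper_width: -0.0
grasp_force: 0.2
```

>>> send_rows(moves=[{"dx": 0, "dy": 0.7, "dz": 0, "roll": 0}, {"dx": 0, "dy": 0, "dz": 0, "roll": 0}])

```text
time: 30.98
ee_pos: [0.4633, -0.0818, 0.0402]
tcp_rot: [180.0, 0.0, -1.6]
force: [-0.2, -0.3, 0.3]
gripper_width: -0.0001
grasp_force: 0.3
```

>>> send_rows(moves=[{"dx": 0, "dy": 0.7, "dz": 0, "roll": 0}, {"dx": 0, "dy": 0, "dz": 0, "roll": 0}])

```text
time: 31.22
ee_pos: [0.4633, -0.0817, 0.0402]
tcp_rot: [180.0, -0.0, -1.7]
force: [1.2, -2.4, 0.3]
gripper_width: -0.0001
grasp_force: 1.4
```

>>> send_rows(moves=[{"dx": 0, "dy": 0.7, "dz": 0, "roll": 0}, {"dx": 0, "dy": 0, "dz": 0, "roll": 0}])

```text
time: 31.48
ee_pos: [0.4631, -0.0815, 0.0402]
tcp_rot: [179.9, 0.0, -1.7]
force: [0.1, -5.0, -0.1]
gripper_width: 0.0001
grasp_force: 2.6
```

>>> send_rows(moves=[{"dx": 0, "dy": 0.7, "dz": 0, "roll": 0}, {"dx": 0, "dy": 0, "dz": 0, "roll": 0}])

```text
time: 31.72
ee_pos: [0.4629, -0.0814, 0.0402]
tcp_rot: [179.9, 0.0, -1.8]
force: [-0.9, -5.7, -0.8]
gripper_width: 0.0002
grasp_force: 3.3
```

```bash
python3 chk.py; python3 -c "
from h import *
d=grab('top'); a=cv2.resize(d['image'][225:275,245:305],(720,600),interpolation=cv2.INTER_CUBIC); cv2.imwrite('pics/t7.png',a[...,::-1])"
```

```text
31.725 [ 0.4629 -0.0814  0.0402] [-0.9 -5.7 -0.8]
top 57 y -0.0231 0.0637 slope rel 0.0056 gap(centre) at ends mm [np.float64(3.7), np.float64(3.2)]
  ball 0.0065 [ 0.054 -0.003 -0.004]
  ball 0.0785 [-0.028  0.     0.055]
  nose 30 [0.4701 0.074  0.0501] [0.4809 0.0809 0.0813]
wrist 871 y -0.046 -0.0024 slope rel 0.0015 gap(centre) at ends mm [np.float64(3.7), np.float64(3.6)]
  ball 0.0065 [ 0.053 -0.007 -0.006]
flat leg y [-0.0619  0.0727]
[(np.float64(-0.053), np.float64(32.9)), (np.float64(-0.035), np.float64(32.8)), (np.float64(-0.018), np.float64(34.5)), (np.float64(-0.0), np.float64(36.3)), (np.float64(0.018), np.float64(28.5)), (np.float64(0.035), np.float64(26.7)), (np.float64(0.053), np.float64(38.7)), (np.float64(0.071), np.float64(39.4))]
```

>>> send_rows(moves=[{"dx": 0, "dy": -3, "dz": 0, "roll": 0}, {"dx": 0, "dy": -6, "dz": 0, "roll": 0}, {"dx": 0, "dy": 0, "dz": 32, "roll": 0}, {"dx": -2, "dy": 0, "dz": 33, "roll": 0}, {"dx": 0, "dy": 36, "dz": 0, "roll": 0}, {"dx": 0, "dy": 38, "dz": 0, "roll": 0}, {"dx": 0, "dy": 0, "dz": -20, "roll": 0}, {"dx": 0, "dy": 0, "dz": -15, "roll": 0}, {"dx": 0, "dy": 0, "dz": 0, "roll": 0}])

```text
time: 33.05
ee_pos: [0.4604, -0.015, 0.0692]
tcp_rot: [180.0, 0.2, -1.7]
force: [0.2, -0.2, 0.9]
gripper_width: -0.0003
grasp_force: 0.0
```

```bash
python3 chk.py
```

```text
33.05 [ 0.4604 -0.015   0.0692] [ 0.2 -0.2  0.9]
  ball 0.0065 [ 0.054 -0.003 -0.004]
  ball 0.0785 [-0.029  0.001  0.056]
wrist 566 y -0.0757 0.0646 slope rel -0.0012 gap(centre) at ends mm [np.float64(3.6), np.float64(3.8)]
  ball 0.0065 [-0.022 -0.001  0.046]
  ball 0.0785 [-0.028 -0.006  0.047]
  nose 1885 [0.4694 0.0671 0.0441] [0.482  0.0878 0.0805]
flat leg y [-0.0742  0.0717]
[(np.float64(-0.072), np.float64(39.2)), (np.float64(-0.052), np.float64(39.5)), (np.float64(-0.033), np.float64(37.8)), (np.float64(-0.013), np.float64(26.1)), (np.float64(0.007), np.float64(35.7)), (np.float64(0.046), np.float64(28.2)), (np.float64(0.066), np.float64(26.1))]
```

>>> send_rows(moves=[{"dx": 2, "dy": 0, "dz": 0.5, "roll": 0}, {"dx": 2, "dy": 0, "dz": 0, "roll": 0}, {"dx": 2, "dy": 0, "dz": 0, "roll": 0}, {"dx": 1.5, "dy": 0, "dz": 0, "roll": 0}, {"dx": 1, "dy": 0, "dz": 0, "roll": 0}, {"dx": 0, "dy": 0, "dz": 0, "roll": 0}])

```text
time: 33.95
ee_pos: [0.4681, -0.0148, 0.0704]
tcp_rot: [180.0, 0.2, -1.6]
force: [-4.2, 0.2, 1.3]
gripper_width: -0.0001
grasp_force: 1.9
```

>>> send_rows(moves=[{"dx": -2, "dy": 0, "dz": 0, "roll": 0}, {"dx": -4, "dy": 0, "dz": 0, "roll": 0}, {"dx": -4, "dy": 0, "dz": 10, "roll": 0}, {"dx": -5, "dy": 0, "dz": 40, "roll": 0}, {"dx": 0, "dy": 0, "dz": 20, "roll": 0}, {"dx": 0, "dy": 0, "dz": 0, "roll": 0}])

```text
time: 34.7
ee_pos: [0.4564, -0.0146, 0.1426]
tcp_rot: [-180.0, -0.3, -1.6]
force: [0.1, -0.7, -0.4]
gripper_width: -0.0
grasp_force: 0.0
```

```bash
python3 chk.py; python3 -c "
from h import *
d=grab('wrist'); a=cv2.resize(d['image'][60:300,120:440],(800,600),interpolation=cv2.INTER_CUBIC); cv2.imwrite('pics/w8.png',a[...,::-1])"
```

```text
34.7 [ 0.4564 -0.0146  0.1426] [ 0.1 -0.7 -0.4]
  ball 0.0065 [ 0.054 -0.002 -0.005]
wrist 310 y -0.0756 0.0644 slope rel -0.0015 gap(centre) at ends mm [np.float64(3.3), np.float64(3.5)]
  ball 0.0065 [ 0.052 -0.004 -0.004]
  ball 0.0785 [-0.027 -0.002  0.055]
  nose 716 [0.4694 0.0725 0.045 ] [0.482  0.0877 0.0802]
flat leg y [-0.0734  0.0713]
[(np.float64(-0.068), np.float64(38.4)), (np.float64(-0.049), np.float64(38.6)), (np.float64(-0.03), np.float64(39.0)), (np.float64(-0.011), np.float64(38.7)), (np.float64(0.008), np.float64(35.3)), (np.float64(0.027), np.float64(34.0)), (np.float64(0.046), np.float64(28.5)), (np.float64(0.065), np.float64(31.8))]
```

View pics/w8.png

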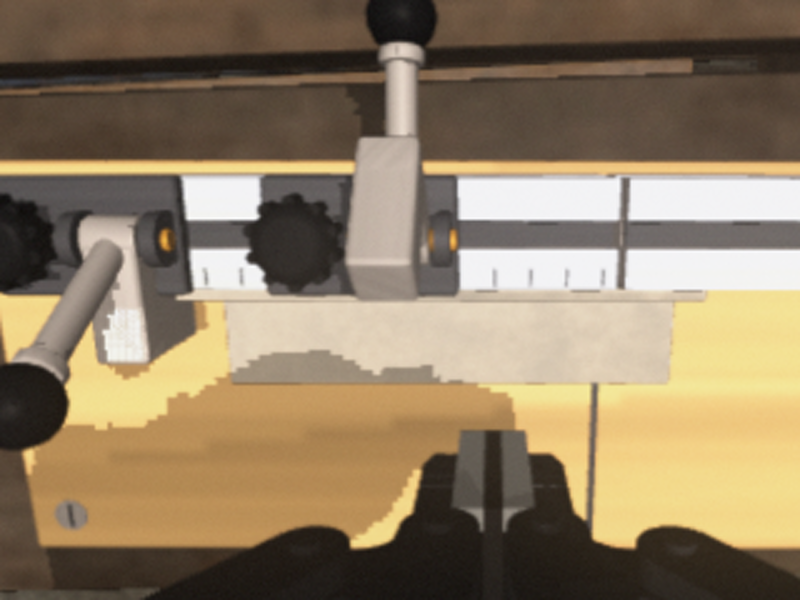

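```bash
python3 - <<'E'
from h import *
d=grab('wrist');P=cloud(d);x,y,z=np.moveaxis(P,-1,0); F=lambda v:.4846+.0289*v
m=(z>.054)&(z<.061)&(x<F(y)+.001)&(x>F(y)-.0055)&(y>-.1)&(y<.09)
v=np.sort(y[m]);print('leg top y',v[:3].round(4),v[-8:].round(4))
m=(z>.046)&(z<.062)&(x<F(y)-.003)&(x>F(y)-.018)&(y>.06)&(y<.09)
v=np.sort(y[m]);print('nose y',v[:8].round(4),v[-3:].round(4),np.percentile(v,[5,25,50]).round(4))
E
```

```text
leg top y [-0.0998 -0.0997 -0.0997] [0.0733 0.0734 0.0735 0.0735 0.0735 0.0735 0.0735 0.0735]
nose y [0.0601 0.0602 0.061  0.0611 0.0617 0.0617 0.0621 0.0626] [0.0742 0.0743 0.0744] [0.0636 0.0729 0.0733]
```

```bash
python3 -c "
from plant import job
print(job.finish_job())"
```

```text
the job is handed in; nothing more can be done
None
```

The job is handed in at about 35 s: the short stop is flipped back, the long stop is down, and the angle iron is flush with the fence and butted against the long stop, as far as force and depth readings show (about 1 mm resolution). During the first push the iron swung about 5° off the fence, so I pushed it flush again. I did not re-measure the oil can, the tin or the try square, but the hand stayed clear of them.

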